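# Feed a test cartridge into the hand-fed reader

## Task

A test cartridge is clipped in the carriage of the hand-fed reader. With the fingertips, press the carriage's lock button right down and, keeping it down, slide the carriage under the read head until it meets its end stop, then let go so that the lock catches there. Only then press the round start key on top of the head right down and let it come back up; grasp nothing, leave the cartridge clipped in, do not force the carriage, and do not disturb the things standing around.

Things in the scene. Friction and masses are not known exactly. Their poses are not given: they have to be found in the camera images.
- reader: hand-fed reader fixed on the worktop: low white bed 330 x 106 mm, rim 24 mm high, with a white read head 126 x 115 mm, 73 mm high, over one end. Origin at worktop level on the bed's centre line, 185 mm from its tail end; z up, y along the bed from tail to head (the carriage slides to +y), x across it, away from the robot. The head covers y = +30 to +145 mm.
- carriage (a joint): travel of the carriage along the reader's +y, m: 0 fully out, 0.100 at the end stop. With its lock up, a pawl in a toothed strip (notches every 4.4 mm) holds it fast where it stands; with the lock right down it slides with about 2 N. It is 76 mm wide; its front, with a white test cartridge clipped in, goes under the head; its tail, with the lock button, stays outside.
- lock (a joint): travel of the lock button, m: about 0 (down to -0.001) up, pawl in a notch; 0.006 right down. The pawl is clear of the teeth from 0.004 on. Sprung: starts to move at 4.5 N, right down at 7 N, comes back up when let go.
- lock_top (a point): centre of the top of the lock button, a black ribbed rectangular cap at the tail end of the carriage, 34 mm across the bed and 32 mm along it; when up its top is 50 mm above the worktop and 10 mm above the plate round it. It rides with the carriage and the button. Its axes are the reader's.
- finger_rest (a point): point on the tail-side face of the finger rest, a grey upright wall on the carriage, 50 mm wide and 7 mm thick, 19.5 mm ahead (+y) of the button's centre, top 62 mm above the worktop (12 mm above the button); the point is 6 mm below that top. A fingertip on the button can push the carriage along by this wall. At home the wall ends 25 mm short of the head.
- read_key (a joint): travel of the start key, m: 0 up, 0.005 right down. Sprung: starts to move at 2.5 N, right down at 5 N, comes back up.
- read_key_top (a point): centre of the top of the start key, a round grey key 22 mm across in the middle of the read head's top; its top is 81 mm above the worktop and 8 mm above the head when up.
- bottle: amber dropper bottle, 31 mm across, 90 mm high, standing in front of the read head; origin at the centre of its base. Leave it alone.
- cup: specimen cup with screw lid, 61 mm across, 64 mm high, standing beyond the tail end of the bed; origin at the centre of its base. Leave it alone.
- timer: bench timer with a dial, 62 x 62 x 44 mm, to the left of the reader; origin at the centre of its base. Leave it alone.
- spare: a second test cartridge 20 x 70 x 8 mm lying on the worktop to the left. Leave it alone.
- marker_0: marker pen, 139 mm long, 12 mm thick, lying on the worktop to the left. Leave it alone.
- cartridge (a joint): height by which the white test cartridge (20 x 70 x 8 mm, its top 39 mm above the worktop, its middle 97 mm ahead (+y) of the lock button's) has been pulled up out of its clip in the carriage, m: 0 seated. Leave it seated.

How it is judged:
By the outcome, as a careful person would: the job done as asked, in the order asked, and still so for the second after the job is handed in, with the robot touching nothing.
It also fails if it takes over 35 s, if anything falls off the work surface, if the arm or the gripper's body presses on something with over 40 N, if the wrist force passes 120 N, or if a joint passes its speed limit or range.

## Robot

A 7-joint arm with a two-finger parallel gripper is mounted at the origin on a cart in front of the work surface, level with it; the furniture and walls round the work are solid. World frame = base frame: x ahead of the robot, y to its left, z up, the work surface at z = 0. Lengths are in mm, angles in rad, forces in N, time in s.
With the tool pointing down it reaches from about 400 to 875 mm from the base axis. Payload 4.4 kg.
Tool frame: the origin (TCP) lies where the fingers leave the gripper's body, on its centre line; the fingertips stand 73 mm ahead of it and the grasp point (between the pads) lies 54 mm ahead of it; z points along the fingers, y is the line along which they close (so a half turn about z gives the same grasp; the last joint's range is limited). The gripper opens to 85 mm and grips with 20 to 120 N. Pads are 22 mm wide; open, the fingers measure 114 mm over their backs; the gripper's body (76 mm by 85 mm) begins 54 mm behind the grasp point. The pads swing forward as they close: fully open they stand 13 mm farther back than shut.
Start: joints at [-1.234, 0.628, 0.038, 1.517, -0.027, 0.996, -0.02], TCP at [254.778, 598.001, 303.913] pointing down, gripper open.
Joint ranges: [-3.06, 3.06], [-0.37, 2.12], [-1.25, 1.32], [0.18, 2.47], [-1.1, 4.24], [0.23, 1.98], [-2.94, 2.94]. Speed limits (rad/s): [2.57, 2.57, 3.14, 3.14, 3.14, 3.14, 3.14].

## Interface

Orientations are given as [roll, pitch, yaw] about the fixed x, y, z axes, in that order (R = Rz(yaw) Ry(pitch) Rx(roll)).
In Python, from cell import ctrl gives the robot as it stands.
- The arm moves only by the tool send_rows, never from a script. Its argument "rows" is a list that holds one entry, the list of rows, each a list of 6 numbers: the shift along the tool's x, y, z in cm, then the turn, a rotation vector about the tool's x, y, z in rad. In form: [[[tx, ty, tz, wx, wy, wz], ...]]. A call has 1 to 10 rows; each row is the pose to reach, as a shift and turn from the pose commanded when the call began, along the tool's axes at that moment; what a row does not reach only later rows make up. A row lasts 1/10 s, in which the tool goes at most 50 mm and 8.59 degrees, less where a joint would pass 70% of its speed; a pose out of reach is approached as far as the arm can. A call with a gripper value outside its range is refused whole. "grip" is the closure in counts, from 0 (fully open) to 255 (shut), set as the call begins (left out, the last holds). The fingers move at their own pace and stop on an object; the grip force is fixed at half the most. Time passes only in rows, so rows that repeat a pose let the fingers close. It gives the time, the measured TCP pose, the force, the opening and the grip force at its end, in the units of the state.
- ctrl.read_state(): the state, without advancing time (a new reading comes with each control period).
- ctrl.get_image(name): name is "scene" or "side" or "wrist"; returns a dict with "pixels" (384x512x3 uint8, red, green, blue), "fx", "fy", "cx", "cy" (pixels), "extrinsics" (4x4, takes a point from camera to world coordinates); the wrist camera has in their place "mount" (4x4, takes a point from camera to tool coordinates, whose origin is the TCP and whose axes are the flange's). Camera axes: x right, y up, looking along -z (the intrinsics and any distortion apply to the point x, -y, -z); pixel columns grow to the right and rows downward; lengths in mm; the calibration is good to about 2 mm. A picture is of the moment at which its call begins: read the wrist's pose just before it. There is no depth.
- ctrl.finish_job(): hands the job in; it is judged then, once.
The state is a dict: "clock": time; "qpos": joint angles; "qd": joint speeds; "tau": joint torques, N m; "eef_pos": TCP position; "tool_rot": TCP orientation; "force": force on the tool from outside, world axes, zero at the start; "torque": the same for the moment, N m; "width": finger opening in mm; "gripper_force": force on a finger pad.
Only numpy, scipy, OpenCV 4.12 (cv2) and the standard library are available. Lean on these libraries where they do the work, as an engineer would, in place of code of your own. Each camera call takes 0.05 s, during which the arm holds its last target. There are 200 camera calls.

## Working session

There is one attempt and no reset: what is moved stays moved. The work goes in short steps, Python scripts to look and compute and a tool call to move; the robot and the scene stay as the last step left them, time stands still between calls to the robot, and variables do not carry over. Pictures are saved under pics/ and viewed, at most 10 in all, crops included, and the job is handed in when it is done.

Besides the shell and the picture viewer there is one more tool, called after "Call:" by a JSON object that holds its "name" and its "arguments", one argument or row to a line. send_rows: Moves the arm, as the interface text tells. Its arguments: {"type":"object","properties":{"rows":{"type":"array","items":{"type":"array","items":{"type":"array","items":{"type":"number"}}}},"grip":{"type":"number"}},"required":["rows"]}

```bash
mkdir -p pics; python3 - <<'E'
from cell import ctrl
import cv2,numpy as np
s=ctrl.read_state();print({k:np.round(v,3).tolist() for k,v in s.items()})
for n in("scene","side"):
    d=ctrl.get_image(n);cv2.imwrite(f"pics/{n}0.png",d["pixels"][:,:,::-1])
    print(n,{k:np.round(v,4).tolist() for k,v in d.items() if k!="pixels"})
E
```

```text
{'clock': 0.0, 'qpos': [-1.234, 0.629, 0.038, 1.518, -0.027, 0.996, -0.02], 'qd': [0.001, -0.0, -0.002, -0.001, -0.0, 0.0, 0.001], 'tau': [-0.0, -56.34, 1.227, -19.344, 0.011, 0.011, 0.0], 'eef_pos': [254.589, 597.542, 303.01], 'tool_rot': [-3.14, 0.0, 2.739], 'force': [-0.769, 0.498, 0.717], 'torque': [-0.059, -0.024, -0.022], 'gripper_force': 0.0, 'width': 85.814}
scene {'fx': 397.356, 'fy': 397.356, 'cx': 255.943, 'cy': 187.4957, 'extrinsics': [[0.8502, 0.2701, -0.4519, -52.1629], [-0.5265, 0.4405, -0.7271, -893.1841], [0.0027, 0.8561, 0.5167, 658.3553], [0.0, 0.0, 0.0, 1.0]]}
side {'fx': 473.5276, 'fy': 473.5276, 'cx': 255.1663, 'cy': 188.3774, 'extrinsics': [[-0.8725, 0.188, -0.451, -208.2414], [-0.4886, -0.3344, 0.8059, 1113.1196], [0.0008, 0.9235, 0.3836, 647.7535], [0.0, 0.0, 0.0, 1.0]]}
```

View pics/scene0.png

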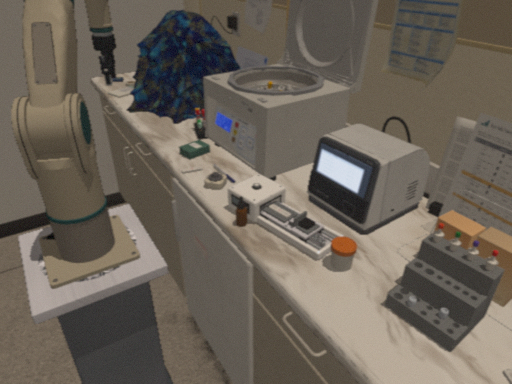

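View pics/side0.png

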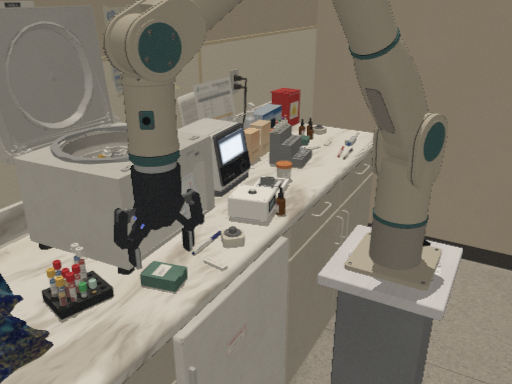

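The scene view shows the reader's head at about (257,198), the bed's tail at about (330,245), the bottle at (241,212) and the cup at (343,253). I'll zoom in on that area.

```bash
python3 - <<'E'
import cv2
a=cv2.imread("pics/scene0.png")[165:275,215:360]
cv2.imwrite("pics/crop1.png",cv2.resize(a,None,fx=5,fy=5,interpolation=cv2.INTER_CUBIC))
E
```

```text
(no output)
```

View pics/crop1.png

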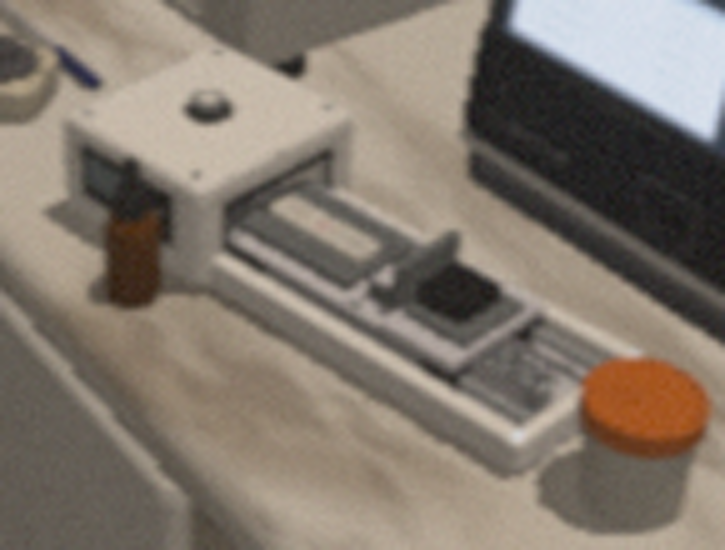

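The crop (5×, offset 215,165) shows the key at (208,98), the black button at (457,290), and the head's top corners at (70,122), (198,190), (350,118) and (215,52). Next I cast rays through these.

```bash
cat > h.py <<'E'
import numpy as np
from cell import ctrl
from scipy.spatial.transform import Rotation as Ro
def ray(d,u,v,z,E=None):
    E=np.array(d["extrinsics"] if E is None else E)
    r=E[:3,:3]@np.array([(u-d["cx"])/d["fx"],-(v-d["cy"])/d["fy"],-1]);o=E[:3,3]
    return o+r*(z-o[2])/r[2]
def pose():
    s=ctrl.read_state();E=np.eye(4);E[:3,:3]=Ro.from_euler('xyz',s["tool_rot"]).as_matrix();E[:3,3]=s["eef_pos"];return s,E
E
python3 - <<'E'
from h import *
d=ctrl.get_image("scene")
P=lambda n,x,y,z:print(n,ray(d,215+x/5,165+y/5,z).round(1)) 
P("key",208,98,81);P("btn",457,290,50)
for c in((70,122),(198,190),(350,118),(215,52)):P("c",*c,73)
P("cup",645,400,64);P("bottletop",132,165,90);P("tailcorner",515,435,24)
s,E=pose();print(E.round(3));w=ctrl.get_image("wrist");print(w["mount"].round(3),w["fx"],[k for k in w])
E
```

```text
key [462.8 -68.1  81. ]
btn [ 497.6 -256.    50. ]
c [389.4 -38.5  73. ]
c [ 414.4 -135.9   73. ]
c [ 526.9 -117.7   73. ]
c [502.1 -12.9  73. ]
cup [ 506.2 -385.5   64. ]
bottletop [ 383.7 -119.1   90. ]
tailcorner [ 471.4 -338.1   24. ]
[[-9.20000e-01  3.92000e-01 -1.00000e-03  2.54638e+02]
 [ 3.92000e-01  9.20000e-01 -1.00000e-03  5.97636e+02]
 [-0.00000e+00 -2.00000e-03 -1.00000e+00  3.03181e+02]
 [ 0.00000e+00  0.00000e+00  0.00000e+00  1.00000e+00]]
[[ -0.      0.959   0.285  73.679]
 [  1.      0.      0.     -0.515]
 [  0.      0.285  -0.959 -69.907]
 [  0.      0.      0.      1.   ]] 344.16490531999005 ['pixels', 'fx', 'fy', 'cx', 'cy', 'mount']
```

Call:
{"name": "send_rows", "arguments": {
  "rows": [
    [[-50.8,-61.6,-7.7,0,0,0.97],[-50.8,-61.6,-7.7,0,0,0.97],[-50.8,-61.6,-7.7,0,0,0.97],[-50.8,-61.6,-7.7,0,0,0.97],[-50.8,-61.6,-7.7,0,0,0.97],[-50.8,-61.6,-7.7,0,0,0.97],[-50.8,-61.6,-7.7,0,0,0.97],[-50.8,-61.6,-7.7,0,0,0.97],[-50.8,-61.6,-7.7,0,0,0.97],[-50.8,-61.6,-7.7,0,0,0.97]]
  ],
  "grip": 255
}}

```text
clock: 1.2
eef_pos: [395.7, 118.8, 352.3]
tool_rot: [3.141, -0.0, 1.769]
force: [0.4, 0.7, -0.1]
width: -0.0
gripper_force: 0.0
```

Call:
{"name": "send_rows", "arguments": {
  "rows": [
    [[-29.5,2.6,-2.8,0,0,0],[-29.5,2.6,-2.8,0,0,0],[-29.5,2.6,-2.8,0,0,0],[-29.5,2.6,-2.8,0,0,0],[-29.5,2.6,-2.8,0,0,0],[-29.5,2.6,-2.8,0,0,0],[-29.5,2.6,-2.8,0,0,0],[-29.5,2.6,-2.8,0,0,0],[-29.5,2.6,-2.8,0,0,0]]
  ]
}}

```text
clock: 2.1
eef_pos: [478.8, -162.2, 379.5]
tool_rot: [-3.141, -0.001, 1.77]
force: [-0.7, 0.2, -0.3]
width: -0.1
gripper_force: 0.0
```

```bash
python3 - <<'E'
from h import *
import cv2
s,E=pose();w=ctrl.get_image("wrist");np.savez("w1.npz",E=E,**w);print(s["clock"],s["eef_pos"],s["tool_rot"],s["qpos"])
cv2.imwrite("pics/w1.png",cv2.resize(w["pixels"][:,:,::-1],None,fx=1.5,fy=1.5))
E
```

```text
2.1 [ 478.79123387 -162.16922619  379.47308795] [-3.14078366e+00 -1.49784345e-03  1.77014685e+00] [-0.09937793  0.36962981  0.51788454  1.81854939 -0.21370523  1.01026852
  0.70346786]
```

View pics/w1.png

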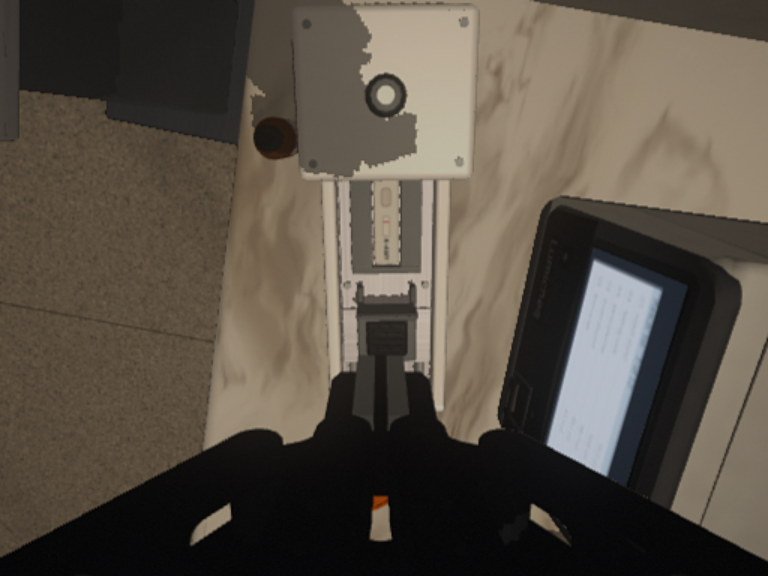

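The wrist view (1.5×) shows the key at (386,95), the head's near edge at row 177, the finger rest's top across row ~310 (columns 358–416), and the button at columns 366–409, rows 320–357. Its near end is partly behind the closed fingertips. The button will be reached from above.

```bash
python3 - <<'E'
from h import *
w=dict(np.load("w1.npz"));E=w["E"]@w["mount"]
P=lambda n,x,y,z:(print(n,ray(w,x/1.5,y/1.5,z,E).round(1)),ray(w,x/1.5,y/1.5,z,E))[1]
k=P("key",386,95,81)
c=[P("hc",*q,73) for q in((293,6),(478,6),(472,178),(299,178))]
print("headmean",np.mean(c,0),"yaws",np.arctan2(-(c[0]-c[3])[0],(c[0]-c[3])[1]),np.arctan2(-(c[1]-c[2])[0],(c[1]-c[2])[1]),[np.linalg.norm(c[i]-c[i-1]) for i in range(4)])
for n,q in dict(wallT=(387,318),wallF=(387,303)).items():P(n,*q,62)
P("wl",358,310,62);P("wr",416,310,62)
P("btnfarL",367,322,50);P("btnfarR",408,322,50);P("btnnearR",408,357,50)
P("bedR",443,408,24);P("bottle",268,138,90)
P("cartL",372,265,39);P("cartR",400,265,39);P("cartmidfar",387,180,39)
E
```

```text
key [461.6 -65.2  81. ]
hc [390.9 -23.1  73. ]
hc [509.6   0.8  73. ]
hc [ 533.1 -107.1   73. ]
hc [ 411.7 -131.6   73. ]
headmean [461.33155722 -65.24469662  73.        ] yaws 0.19002362843094725 0.21398441209317154 [np.float64(110.52742152065566), np.float64(121.13144128321086), np.float64(110.47767068918344), np.float64(123.77893470526023)]
wallT [ 495.8 -227.1   62. ]
wallF [ 493.3 -214.8   62. ]
wl [ 471.9 -225.1   62. ]
wr [ 517. -216.   62.]
btnfarL [ 481.4 -238.    50. ]
btnfarR [ 514.5 -231.3   50. ]
btnnearR [ 521.1 -261.9   50. ]
bedR [ 567.4 -316.6   24. ]
bottle [ 389.7 -107.9   90. ]
cartL [ 476.4 -192.5   39. ]
cartR [ 498.9 -188.    39. ]
cartmidfar [ 474.7 -123.2   39. ]
```

Call:
{"name": "send_rows", "arguments": {
  "rows": [
    [[-8.2,0.4,10,0,0,0],[-8.2,0.4,21,0,0,0],[-8.2,0.4,21,0,0,0],[-8.2,0.4,21,0,0,0],[-8.2,0.4,21,0,0,0],[-8.2,0.4,21,0,0,0],[-8.2,0.4,21,0,0,0],[-8.2,0.4,21,0,0,0]]
  ]
}}

```text
clock: 2.95
eef_pos: [500.2, -242.3, 171.8]
tool_rot: [3.139, 0.001, 1.77]
force: [1.0, -0.4, 1.5]
width: 0.0
gripper_force: 0.0
```

```bash
python3 - <<'E'
from h import *
import cv2
s,E=pose();w=ctrl.get_image("wrist");np.savez("w2.npz",E=E,**w);print(s["clock"],s["eef_pos"],s["tool_rot"])
D=np.array([499.7,-245.1,145])-s["eef_pos"];print("tool shift mm",E[:3,:3].T@D)
cv2.imwrite("pics/w2.png",cv2.resize(w["pixels"][:,:,::-1],None,fx=1.5,fy=1.5))
E
```

```text
2.95 [ 500.24383985 -242.33815592  171.77164363] [3.13896126e+00 1.15610672e-03 1.77045643e+00]
tool shift mm [-2.56816169 -1.15126028 26.77169386]
```

View pics/w2.png

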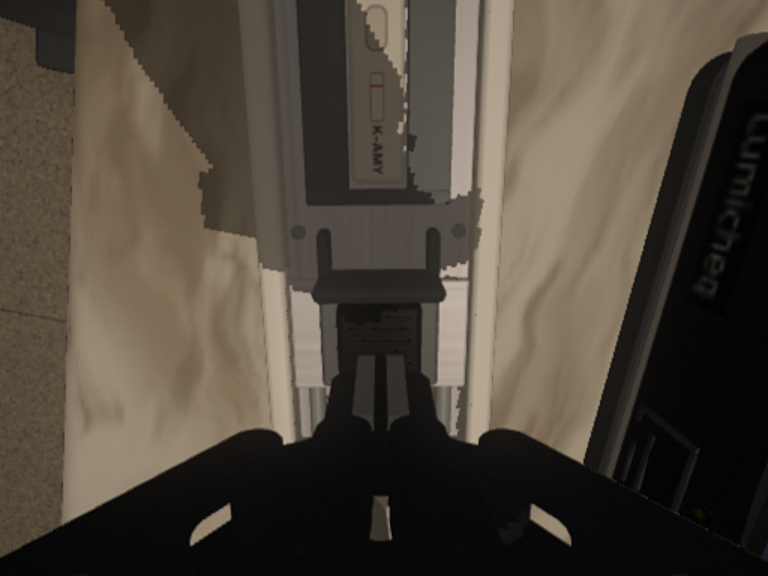

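Fingers and button line up sideways: tips centred at column 381, button at 379.5. The finger rest's tail edge is at row ~302.

```bash
python3 - <<'E'
from h import *
w=dict(np.load("w2.npz"));E=w["E"]@w["mount"];s,T=pose();print(s["eef_pos"])
for n,q in dict(wallT=(379,302,62),wallF=(379,270,62),wl=(313,290,62),wr=(447,290,62),bl=(338,340,50),br=(421,340,50)).items():
    p=ray(w,q[0]/1.5,q[1]/1.5,q[2],E);print(n,p.round(1),"in tool",(T[:3,:3].T@(p-s["eef_pos"])).round(1))
E
```

```text
[ 500.32245907 -242.41786369  171.93925366]
wallT [ 496.1 -229.1   62. ] in tool [ 14.   -1.8 109.9]
wallF [ 493.7 -217.2   62. ] in tool [ 26.1  -1.8 109.9]
wl [ 471.7 -229.3   62. ] in tool [ 18.6 -25.8 109.8]
wr [ 519.5 -219.7   62. ] in tool [ 18.6  22.9 110. ]
bl [ 484.  -251.9   50. ] in tool [ -5.9 -18.2 121.9]
br [ 516.5 -245.3   50. ] in tool [ -5.9  14.9 122. ]
```

Call:
{"name": "send_rows", "arguments": {
  "rows": [
    [[-0.3,-0.17,1.0,0,0,0],[-0.3,-0.17,3.0,0,0,0],[-0.3,-0.17,4.2,0,0,0],[-0.3,-0.17,4.2,0,0,0],[-0.3,-0.17,4.2,0,0,0]]
  ]
}}

```text
clock: 3.5
eef_pos: [498.0, -246.5, 128.0]
tool_rot: [-3.141, -0.0, 1.769]
force: [0.6, -0.0, 0.2]
width: -0.0
gripper_force: 0.0
```

Call:
{"name": "send_rows", "arguments": {
  "rows": [
    [[0,0.1,0.3,0,0,0],[0,0.1,0.5,0,0,0],[0,0.1,0.7,0,0,0],[0,0.1,0.9,0,0,0],[0,0.1,1.0,0,0,0],[0,0.1,1.0,0,0,0]]
  ]
}}

```text
clock: 4.1
eef_pos: [499.5, -246.3, 118.4]
tool_rot: [3.14, 0.0, 1.769]
force: [0.0, 0.6, 5.9]
width: 0.1
gripper_force: 3.0
```

Call:
{"name": "send_rows", "arguments": {
  "rows": [
    [[0,0,0.1,0,0,0],[0,0,0.2,0,0,0],[0,0,0.3,0,0,0],[0,0,0.35,0,0,0],[0,0,0.35,0,0,0]]
  ]
}}

```text
clock: 4.6
eef_pos: [499.7, -247.2, 116.5]
tool_rot: [3.139, 0.002, 1.768]
force: [-1.5, 0.0, 18.3]
width: -0.1
gripper_force: 9.0
```

Call:
{"name": "send_rows", "arguments": {
  "rows": [
    [[0.3,0,-0.05,0,0,0],[0.7,0,-0.05,0,0,0],[1.1,0,-0.05,0,0,0],[1.6,0,-0.05,0,0,0],[2.2,0,-0.05,0,0,0],[2.8,0,-0.05,0,0,0],[3.3,0,-0.05,0,0,0],[3.6,0,-0.05,0,0,0]]
  ]
}}

```text
clock: 5.4
eef_pos: [492.4, -212.4, 116.6]
tool_rot: [3.139, 0.003, 1.768]
force: [-1.0, -1.1, 14.2]
width: 0.1
gripper_force: 6.8
```

```bash
python3 - <<'E'
from h import *
import cv2
s,E=pose();w=ctrl.get_image("wrist");np.savez("w3.npz",E=E,**w);print(s["clock"],s["eef_pos"],s["force"],s["torque"])
cv2.imwrite("pics/w3.png",cv2.resize(w["pixels"][:,:,::-1],None,fx=1.5,fy=1.5))
E
```

```text
5.4 [ 492.42960896 -212.4459073   116.56004269] [-1.03157349 -1.12676669 14.20535315] [-0.47965355  0.45176068  0.00672991]
```

View pics/w3.png

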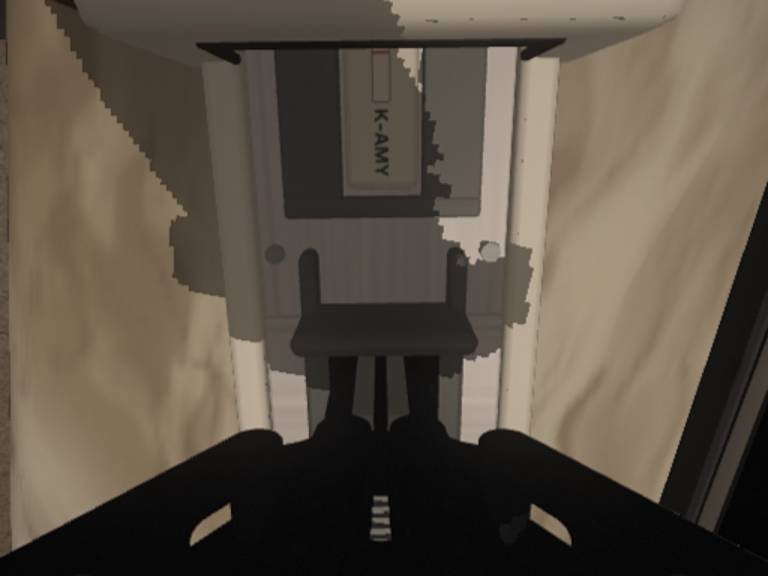

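The wrist view shows the carriage sliding with the fingertips. The cartridge is going under the head, and the finger rest is just ahead of the tips (row 355). I continue.

Call:
{"name": "send_rows", "arguments": {
  "rows": [
    [[0.5,0,0,0,0,0],[1.2,0,0,0,0,0],[1.9,0,0,0,0,0],[2.6,0,0,0,0,0],[3.3,0,0,0,0,0],[4.0,0,0,0,0,0],[4.6,0,0,0,0,0],[5.0,0,0,0,0,0],[5.3,0,0,0,0,0],[5.5,0,0,0,0,0]]
  ]
}}

```text
clock: 6.45
eef_pos: [482.9, -162.5, 116.6]
tool_rot: [3.136, 0.011, 1.765]
force: [-0.5, -13.3, 6.6]
width: 0.0
gripper_force: 7.3
```

```bash
python3 - <<'E'
from h import *
u=np.array([-.198,.980,0])
s,T=pose();print(s["clock"],s["eef_pos"],s["force"],"along",(s["eef_pos"]-np.array([461.5,-65.2,0]))@u,"F",s["force"]@u)
w=dict(np.load("w3.npz"));E=w["E"]@w["mount"]
p=ray(w,384/1.5,355/1.5,56,E);print("wall at w3 in tool",w["E"][:3,:3].T@(p-w["E"][:3,3]),"rel key",(p-np.array([461.5,-65.2,0]))@u)
E
```

```text
6.45 [ 482.92419139 -162.51961922  116.57060002] [ -0.47743328 -13.29486474   6.61419431] along -99.61521672660695 F -12.934435652413784
wall at w3 in tool [14.75761019 -0.19209679 60.51230664] rel key -135.86620538224543
```

Call:
{"name": "send_rows", "arguments": {
  "rows": [
    [[-0.1,0,0.08,0,0,0],[-0.25,0,0.12,0,0,0],[-0.25,0,0.12,0,0,0]]
  ]
}}

```text
clock: 6.75
eef_pos: [483.1, -162.9, 116.3]
tool_rot: [3.137, 0.006, 1.766]
force: [-1.9, -4.3, 24.0]
width: -0.2
gripper_force: 12.5
```

```bash
python3 - <<'E'
from h import *
import cv2
u=np.array([-.198,.980,0])
s,E=pose();print(s["clock"],s["eef_pos"],s["force"],"along",(s["eef_pos"]-np.array([461.5,-65.2,0]))@u,"F",s["force"]@u)
w=ctrl.get_image("wrist");np.savez("w4.npz",E=E,**w)
cv2.imwrite("pics/w4.png",cv2.resize(w["pixels"][:,:,::-1],None,fx=1.5,fy=1.5))
E
```

```text
6.75 [ 483.09638306 -162.88888308  116.34921975] [-1.91828996 -4.34154057 24.0496218 ] along -100.01118926484371 F -3.8748883511664904
```

View pics/w4.png

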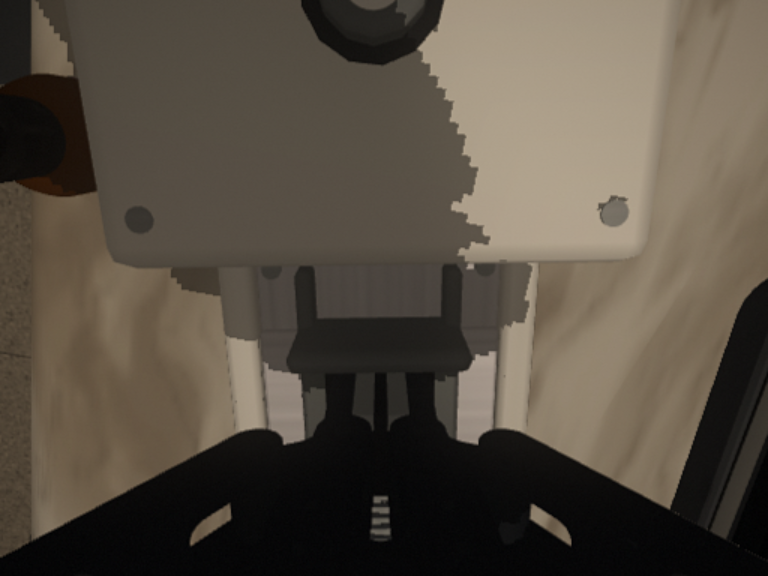

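The wrist view shows the finger rest's tail edge at row 372 and the head's near edge at row ~265. With firm downward pressure on the lock, I now push gently again to see whether anything more moves.

Call:
{"name": "send_rows", "arguments": {
  "rows": [
    [[0.1,0,0,0,0,0],[0.2,0,0,0,0,0],[0.25,0,0,0,0,0]]
  ]
}}

```text
clock: 7.1
eef_pos: [483.0, -162.6, 116.4]
tool_rot: [3.136, 0.01, 1.765]
force: [-3.0, -8.7, 20.1]
width: -0.1
gripper_force: 12.9
```

```bash
python3 - <<'E'
from h import *
u=np.array([-.198,.980,0]);k=np.array([461.5,-65.2,0])
s,T=pose();print(s["clock"],s["eef_pos"],s["force"],"along",(s["eef_pos"]-k)@u,"F",s["force"]@u)
w=dict(np.load("w4.npz"));E=w["E"]@w["mount"]
p=ray(w,379/1.5,372/1.5,62,E);print("wall in tool",w["E"][:3,:3].T@(p-w["E"][:3,3]),"reader y",87.5+(p-k)@u)
p=ray(w,379/1.5,262/1.5,73,E);print("head edge reader y",87.5+(p-k)@u)
p=ray(w,372/1.5,-5/1.5,81,E);print("key",p)
E
```

```text
7.1 [ 482.98268069 -162.552467    116.39099221] [-3.03946348 -8.66517803 20.13809937] along -99.65898843797189 F -7.890060697334552
wall in tool [12.66542275 -1.54979453 54.26779951] reader y -0.1663548423879746
head edge reader y 32.45097578123604
key [461.86570522 -68.48855357  81.        ]
```

Call:
{"name": "send_rows", "arguments": {
  "rows": [
    [[-0.05,0,-0.3,0,0,0],[-0.05,0,-0.6,0,0,0],[-0.05,0,-0.9,0,0,0],[-0.05,0,-1.2,0,0,0],[-0.3,0,-3.0,0,0,0],[-0.3,0,-6.0,0,0,0],[-0.3,0,-6.0,0,0,0],[-0.3,0,-6.0,0,0,0]]
  ]
}}

```text
clock: 7.9
eef_pos: [482.0, -159.8, 174.1]
tool_rot: [3.14, 0.0, 1.769]
force: [-0.4, 0.7, 0.3]
width: 0.2
gripper_force: 0.0
```

```bash
python3 - <<'E'
from h import *
import cv2
s,E=pose();print(s["clock"],s["eef_pos"],s["force"])
w=ctrl.get_image("wrist");np.savez("w5.npz",E=E,**w)
cv2.imwrite("pics/w5.png",cv2.resize(w["pixels"][:,:,::-1],None,fx=1.5,fy=1.5))
E
```

```text
7.9 [ 482.00885887 -159.80081249  174.05752636] [-0.35223859  0.74540482  0.33611047]
```

View pics/w5.png

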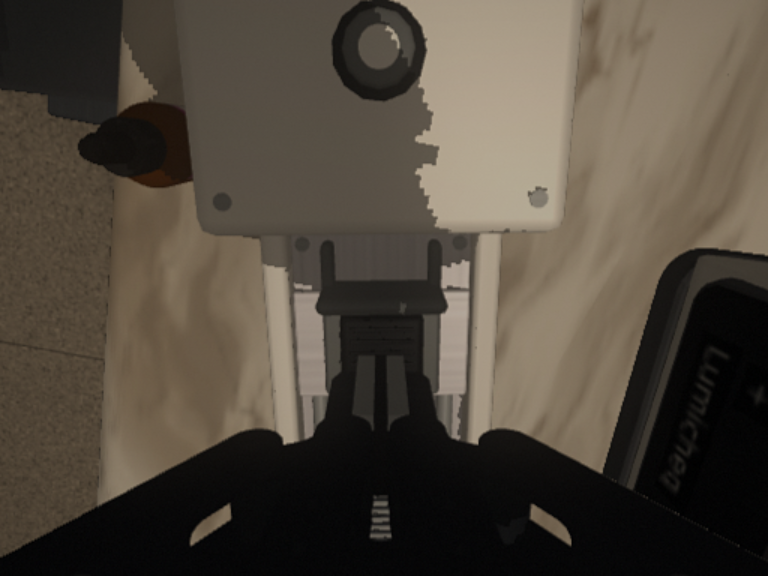

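The wrist view shows the key's ring centred at (379,49), the rest's tail edge at row 313 and the head edge at row ~232. I compute the carriage's resting place and the move to the key.

```bash
python3 - <<'E'
from h import *
u=np.array([-.198,.980,0]);k=np.array([461.5,-65.2,0])
w=dict(np.load("w5.npz"));E=w["E"]@w["mount"];s,T=pose()
p=ray(w,382/1.5,313/1.5,62,E);print("wall y",87.5+(p-k)@u)
p=ray(w,382/1.5,232/1.5,73,E);print("head edge y",87.5+(p-k)@u)
for z,r in((81,46),(73,50)):
  p=ray(w,379/1.5,r/1.5,z,E);print("key",p,"tool shift",T[:3,:3].T@(p-s["eef_pos"]))
for a in((333,50),(426,50),(357,46),(400,46)):print(ray(w,a[0]/1.5,a[1]/1.5,81,E))
E
```

```text
wall y -0.4814941996077806
head edge y 32.090911273082156
key [461.4417415  -64.81286819  81.        ] tool shift [96.83973309 -1.06085125 92.47850217]
key [461.4149385  -64.73311316  73.        ] tool shift [ 96.92047434  -1.07059966 100.47853123]
[448.58954787 -68.47160512  81.        ]
[474.99456275 -63.1770892   81.        ]
[455.20815294 -66.06279262  81.        ]
[467.39216406 -63.61972262  81.        ]
```

The carriage stayed put, and the button looks as wide as it did when up. I move over the key.

Call:
{"name": "send_rows", "arguments": {
  "rows": [
    [[3,-0.1,0,0,0,0],[7,-0.1,0,0,0,0],[9.6,-0.1,0,0,0,0],[9.6,-0.1,0.8,0,0,0],[9.6,-0.1,1.4,0,0,0],[9.6,-0.1,1.4,0,0,0],[9.6,-0.1,1.4,0,0,0]]
  ]
}}

```text
clock: 8.65
eef_pos: [461.8, -67.3, 159.3]
tool_rot: [-3.141, 0.001, 1.767]
force: [-0.2, -0.5, 0.5]
width: -0.1
gripper_force: 0.0
```

Call:
{"name": "send_rows", "arguments": {
  "rows": [
    [[0.2,0,0.3,0,0,0],[0.2,0,0.6,0,0,0],[0.2,0,0.8,0,0,0],[0.2,0,1.0,0,0,0],[0.2,0,1.15,0,0,0],[0.2,0,1.15,0,0,0]]
  ]
}}

```text
clock: 9.25
eef_pos: [461.5, -64.3, 148.6]
tool_rot: [3.141, 0.0, 1.768]
force: [-1.4, -0.7, 7.8]
width: 0.2
gripper_force: 3.8
```

Call:
{"name": "send_rows", "arguments": {
  "rows": [
    [[0,0,0.1,0,0,0],[0,0,0.15,0,0,0],[0,0,0.15,0,0,0]]
  ]
}}

```text
clock: 9.55
eef_pos: [461.5, -64.4, 148.4]
tool_rot: [3.14, -0.0, 1.768]
force: [-4.1, -0.5, 24.8]
width: 0.0
gripper_force: 12.2
```

Call:
{"name": "send_rows", "arguments": {
  "rows": [
    [[0,0,-0.4,0,0,0],[0,0,-0.8,0,0,0],[0,0,-1.3,0,0,0],[0,0,-3,0,0,0],[-3,0,-7,0,0,0],[-8,0,-11,0,0,0],[-10,0,-16,0,0,0],[-10,0,-20,0,0,0],[-10,0,-20,0,0,0],[-10,0,-20,0,0,0]]
  ]
}}

```text
clock: 10.55
eef_pos: [481.6, -162.2, 347.9]
tool_rot: [3.139, 0.001, 1.769]
force: [-0.3, -0.6, -0.5]
width: -0.1
gripper_force: 0.0
```

```bash
python3 - <<'E'
from h import *
import cv2
s,E=pose();print(s["clock"],s["eef_pos"],s["force"])
w=ctrl.get_image("wrist")
cv2.imwrite("pics/w6.png",cv2.resize(w["pixels"][:,:,::-1],None,fx=1.5,fy=1.5))
E
```

```text
10.55 [ 481.58715943 -162.20974036  347.90438265] [-0.30225497 -0.57504532 -0.45228463]
```

View pics/w6.png

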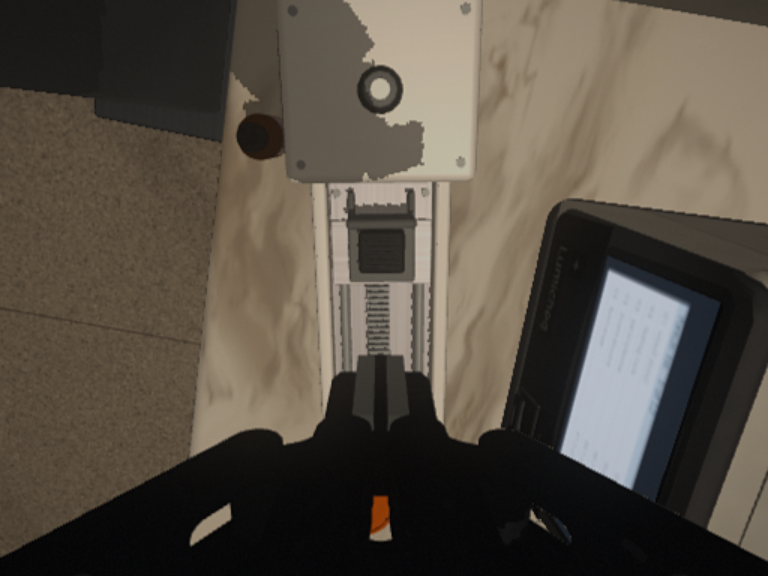

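The final view shows the carriage in at the head (button at (381,251), rest at row ~220), the key at (380,89) and the bottle at (260,136) still standing. The arm is clear of everything.

```bash
python3 -c "
from cell import ctrl
print(ctrl.finish_job())"
```

```text
the job is handed in; nothing more can be done
None
```

The job is handed in at about 10.6 s: carriage slid to its end stop with the lock held down and then let go, start key then pressed to its stop and released, and the arm left clear; that the lock caught was judged only from the carriage staying put and the button looking up in the wrist picture.

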